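# Fetch the inner mixing pot from behind the paint bottles

### The arm

A 7-joint arm with a two-finger parallel gripper is mounted at the origin on the work surface. World frame = base frame: x ahead of the robot, y to its left, z up, the work surface at z = 0. Lengths are in m, angles in rad, forces in N, time in s.
With the tool pointing down it reaches from about 0.425 to 0.925 m from the base axis. Payload 6.8 kg.
Tool frame: the origin (TCP) lies between the finger pads; the fingertips stand finger_overhang ahead of it and the grasp point (between the pads) lies 6 mm ahead of it (finger_overhang is the distance from the TCP to the fingertips, in m); z points along the fingers, y is the line along which they close (so a half turn about z gives the same grasp; the last joint's range is limited). The gripper opens to 85 mm and grips with 20 to 120 N. Pads are 22 mm wide; open, the fingers measure 114 mm over their backs; the gripper's body (76 mm by 85 mm) begins 54 mm behind the grasp point. The pads swing forward as they close: fully open they stand 13 mm farther back than shut.
Start: joints at [-1.264, 0.477, 0.022, 1.555, -0.011, 1.109, -0.083], TCP at [0.272, 0.618, 0.256] pointing down, gripper open.
Joint ranges: [-2.96, 2.96], [-0.34, 2.1], [-1.41, 1.46], [0.24, 2.44], [-1.37, 4.51], [0.17, 1.92], [-2.96, 2.96]. Speed limits (rad/s): [2.39, 2.39, 3.14, 3.14, 3.14, 3.14, 3.14].

### API

Orientations are given as a unit quaternion [w, x, y, z].
In Python, from station import * gives the robot as it stands.
- The arm moves only by the tool drive_tool, never from a script. Its argument "increments" is a list of rows, each an object of numbers: "claw": the finger opening in m, from 0 to 0.0854; "dx", "dy", "dz": the shift along the tool's x, y, z in m; "wx", "wy", "wz": the turn, a rotation vector about the tool's x, y, z in degrees. A call has 1 to 20 rows; each row shifts and turns the commanded pose from where the row before left it, along the tool's axes as they then stand; what a row does not reach is not made up. A row lasts 1/8 s, in which the tool goes at most 62.5 mm and 10.7 degrees, less where a joint would pass 70% of its speed; a pose out of reach is approached as far as the arm can. A call with a gripper value outside its range is refused whole. The fingers move at their own pace and stop on an object; "newtons" is the grip in N (left out, the last holds). Time passes only in rows, so rows that do not move let the fingers close. It gives the time, the measured TCP pose, the force, the opening and the grip force at its end, in the units of the state.
- get_obs(): the state, without advancing time (a new reading comes with each control period).
- read_camera(name): name is "scene" or "top" or "wrist"; returns (picture, depth): 384x512x3 uint8, red, green, blue; 384x512 float32, m along the optical axis (not along the pixel's ray), 0 where there is no reading.
- calibration(name): a dict with "intrinsics" (3x3 intrinsics, pixels), "R" (3x3) and "t" (3): a world point X has camera coordinates R X + t; the wrist camera has in their place "mount" (4x4, takes a point from camera to tool coordinates, whose origin is the TCP and whose axes are the flange's). Camera axes: x right, y down, z forward; pixel columns grow to the right and rows downward; lengths in m; the calibration is good to about 2 mm. A picture is of the moment at which its call begins: read the wrist's pose just before it. calibration takes no time and is no camera call.
- hand_in(): hands the job in; it is judged then, once.
The state is a dict: "t": time; "q": joint angles; "joint_vel": joint speeds; "joint_torque": joint torques, N m; "eef_pos": TCP position; "tool_rot": TCP orientation; "contact_force": force on the tool from outside, world axes, zero at the start; "torque": the same for the moment, N m; "gripper_width": opening from 0.0 (shut) to 1.0 (fully open); "grasp_force": force on a finger pad.
Only numpy, scipy, OpenCV 4.12 (cv2) and the standard library are available. Lean on these libraries where they do the work, as an engineer would, in place of code of your own. Each camera call takes 0.05 s, during which the arm holds its last target. There are 200 camera calls.

### The job

On the wooden paint caddy a red and a blue bottle stand in front of a yellow mixing pot that is nested in a dark steel pot. First stand both bottles in the grey side tray; then lift out only the yellow pot, leaving the steel one where it is, and stand it in the middle of the round cork mat; then put each bottle back on the middle of the caddy disc of its own colour. Keep the bottles upright all the while and leave the green bottle and the steel pot where they stand.

Things in the scene. Friction and masses are not known exactly. Their poses are not given: they have to be found in the camera images.
- red_bottle: Red bottle of paint, 165 mm tall, upright: straight round body 54 mm in diameter from the bottom up to 130 mm, shoulder narrowing to a white round cap 28 mm in diameter from 145 to 165 mm (yaw means nothing). About 0.2 kg. Origin: centre of its underside. At the start it stands on red_pad.
- blue_bottle: Blue bottle of paint, 165 mm tall, upright: straight round body 54 mm in diameter from the bottom up to 130 mm, shoulder narrowing to a white round cap 28 mm in diameter from 145 to 165 mm (yaw means nothing). About 0.2 kg. Origin: centre of its underside. At the start it stands on blue_pad.
- yellow_pot: Yellow open round mixing pot with straight sides, 56 mm outer diameter, 72 mm tall, wall 3 mm, about 0.08 kg, to be fetched. At the start it stands loose inside lower_pot, on its inner floor 5 mm above lower_pot's underside, so that its upper 35 mm stick out above lower_pot's rim. Origin: centre of its underside. Yaw means nothing.
- lower_pot: Dark steel open round pot, 68 mm outer and 62 mm inner diameter, 42 mm tall, inner floor at 5 mm, loose, about 0.2 kg, standing on the caddy's floor behind (on the far side of) the two bottles. The gap round the yellow pot is 3 mm. To be left where it is. Origin: centre of its underside.
- green_bottle: Green bottle of paint, same shape and size as the red one. A bystander on the caddy's floor, 92 mm to the left or right (caddy y) of the pots and 24 mm further back; a squat amber jar 50 mm tall stands at the like place on the other side. To be left alone. Origin: centre of its underside.
- red_pad: Red painted disc, 68 mm in diameter, 2 mm thick, fixed on the caddy's floor near its front edge; fixed for the run. Origin: centre of its underside, so a bottle on it has its underside 2 mm above this point. The red and blue discs lie side by side, 88 mm apart along the caddy's y; which is left and which right varies.
- blue_pad: Blue painted disc, 68 mm in diameter, 2 mm thick, fixed on the caddy's floor near its front edge; fixed for the run. Origin: centre of its underside, so a bottle on it has its underside 2 mm above this point.
- caddy: Fixed plywood caddy board, 170 (x) by 250 (y) mm, floor 8 mm thick (its top is 8 mm above the table), with rims 18 mm high at the back and both sides and none in front. Origin: centre of its underside, on the table. Its x axis points from the front edge (with the discs) to the back, away from the robot; its y axis to the left.
- side_tray: Fixed grey plastic tray, empty, 220 (x) by 130 (y) mm outside, 16 mm tall, walls and floor 4 mm thick, on the table to the left or right of the caddy; the two bottles fit one behind the other along its x axis, for example 50 mm either side of its middle. Origin: centre of its underside.
- cork_mat: Fixed round cork mat, 110 mm in diameter, 4 mm thick, on the table on the other side of the caddy from the tray. Origin: centre of its underside.
Not all that is in view belongs to the job. There is more than one size of the yellow_pot; the job needs the smallest.

How it is judged:
On the way, in this order (a step that is already met when the one before it is completed fails the run):
1. both bottles stand upright in the side tray while the yellow pot is still nested in the steel pot (x of red_bottle in the frame of side_tray between -0.09 and 0.09 m and y of red_bottle in the frame of side_tray between -0.045 and 0.045 m and z of red_bottle in the frame of side_tray between -0.002 and 0.01 m and angle between each of red_bottle, blue_bottle's own z axis and vertical below 0.15 rad and linear speed of each of red_bottle, blue_bottle below 0.03 m/s and x of blue_bottle in the frame of side_tray between -0.09 and 0.09 m and y of blue_bottle in the frame of side_tray between -0.045 and 0.045 m and z of blue_bottle in the frame of side_tray between -0.002 and 0.01 m and horizontal distance between yellow_pot and lower_pot below 0.01 m and z of yellow_pot in the frame of lower_pot below 0.012 m), for 0.2 s.
2. the yellow pot stands in the middle of the cork mat while both bottles still stand in the side tray (horizontal distance between yellow_pot and cork_mat below 0.015 m and z of yellow_pot in the frame of cork_mat between 0 and 0.008 m and angle between each of yellow_pot, red_bottle, blue_bottle's own z axis and vertical below 0.15 rad and linear speed of each of yellow_pot, red_bottle, blue_bottle below 0.03 m/s and x of red_bottle in the frame of side_tray between -0.09 and 0.09 m and y of red_bottle in the frame of side_tray between -0.045 and 0.045 m and z of red_bottle in the frame of side_tray between -0.002 and 0.01 m and x of blue_bottle in the frame of side_tray between -0.09 and 0.09 m and y of blue_bottle in the frame of side_tray between -0.045 and 0.045 m and z of blue_bottle in the frame of side_tray between -0.002 and 0.01 m), for 0.2 s.
At the end, for the whole second after the job is handed in: The yellow pot stands upright (within 0.15 rad) on the cork mat, its centre within 15 mm of the mat's; the red and the blue bottle stand upright on the disc of their own colour, centres within 12 mm; steel pot and green bottle are upright and within 15 mm of where they began; everything at rest (horizontal distance between yellow_pot and cork_mat below 0.015 m and z of yellow_pot in the frame of cork_mat between 0 and 0.008 m and angle between each of yellow_pot, red_bottle, blue_bottle, lower_pot's own z axis and vertical below 0.15 rad and linear speed of each of yellow_pot, red_bottle, blue_bottle, lower_pot below 0.03 m/s and horizontal distance between red_bottle and red_pad below 0.012 m and z of red_bottle in the frame of red_pad between -0.003 and 0.006 m and horizontal distance between blue_bottle and blue_pad below 0.012 m and z of blue_bottle in the frame of blue_pad between -0.003 and 0.006 m and distance of each of lower_pot, green_bottle from where it was at the start of the episode below 0.015 m); the robot touches nothing.
It fails at once if the steel pot is moved by more than 15 mm, or lifted along (distance of lower_pot from where it was at the start of the episode above 0.015 m).
It fails at once if the green bottle is moved by more than 15 mm (distance of green_bottle from where it was at the start of the episode above 0.015 m).
It fails at once if a bottle of paint is tipped by more than 0.5 rad (angle between any of red_bottle, blue_bottle, green_bottle's own z axis and vertical above 0.5 rad).
It also fails if it takes over 141 s, if anything falls off the work surface, if the arm or the gripper's body presses on something with over 40 N, if the wrist force passes 120 N, or if a joint passes its speed limit or range.

## Working session

There is one attempt and no reset: what is moved stays moved. The work goes in short steps, Python scripts to look and compute and a tool call to move; the robot and the scene stay as the last step left them, time stands still between calls to the robot, and variables do not carry over. Pictures are saved under pics/ and viewed, at most 14 in all, crops included, and the job is handed in when it is done.

Besides the shell and the picture viewer there is one more tool, called after "Emit:" as name(argument=value, ...) on one line, values as JSON. drive_tool: Moves the arm, as the interface text tells. Its arguments: {"type":"object","properties":{"increments":{"type":"array","items":{"type":"object","properties":{"claw":{"type":"number"},"dx":{"type":"number"},"dy":{"type":"number"},"dz":{"type":"number"},"wx":{"type":"number"},"wy":{"type":"number"},"wz":{"type":"number"}}}},"newtons":{"type":"number"}},"required":["increments"]}

```bash
ls; mkdir -p pics; python3 - <<'E'
from station import *
import cv2,numpy as np
o=get_obs()
for k in('t','eef_pos','tool_rot','gripper_width'):print(k,o[k])
for n in('scene','top'):
    p,d=read_camera(n);cv2.imwrite(f'pics/{n}0.png',p[:,:,::-1]);np.savez(f'{n}0.npz',p=p,d=d)
    c=calibration(n);print(n,c)
print(calibration('wrist'))
E
```

```text
pics
t 0.0
eef_pos [0.27180162 0.61726186 0.2553227 ]
tool_rot [-1.25827942e-04  2.05898921e-01  9.78572840e-01 -9.03145970e-04]
gripper_width 1.0030497469660644
scene {'intrinsics': array([[437.82334292,   0.        , 252.72267013],
       [  0.        , 437.82334292, 187.81037094],
       [  0.        ,   0.        ,   1.        ]]), 'R': array([[ 0.62646024,  0.77945241, -0.00122581],
       [ 0.64547727, -0.51966224, -0.55974123],
       [-0.43692866,  0.3498644 , -0.82866655]]), 't': array([-0.38310568, -0.39333217,  1.40797418])}
top {'intrinsics': array([[493.40299516,   0.        , 253.72379357],
       [  0.        , 493.40299516, 192.100454  ],
       [  0.        ,   0.        ,   1.        ]]), 'R': array([[-0.00226714, -0.99956269,  0.02948382],
       [-0.98094112, -0.00350553, -0.19427361],
       [ 0.19429201, -0.02936233, -0.98050419]]), 't': array([-0.01226122,  0.61479553,  0.96432943])}
{'intrinsics': array([[335.94479141,   0.        , 255.27778247],
       [  0.        , 335.94479141, 188.6579312 ],
       [  0.        ,   0.        ,   1.        ]]), 'mount': array([[ 3.95458515e-04, -9.63928834e-01, -2.66159816e-01,
         6.83469932e-02],
       [ 9.99999914e-01,  4.13817328e-04, -1.28944089e-05,
        -3.39835015e-05],
       [ 1.22570836e-04, -2.66159788e-01,  9.63928915e-01,
        -1.17889284e-01],
       [ 0.00000000e+00,  0.00000000e+00,  0.00000000e+00,
         1.00000000e+00]])}
```

View pics/scene0.png

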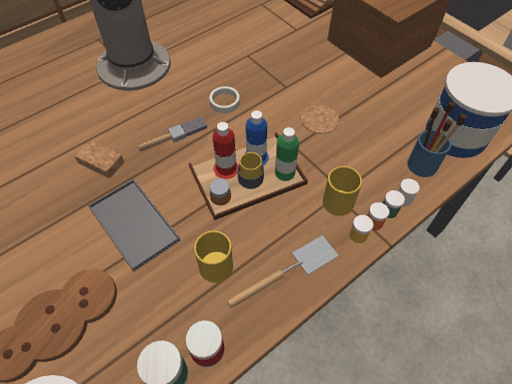

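View pics/top0.png

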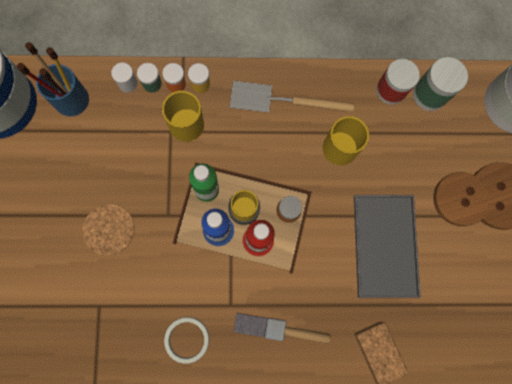

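The top view shows the caddy. The blue bottle's cap is at (214,217), red's at (261,232), green's at (202,173), and the amber jar is at (289,208). The yellow pot nested in the steel pot is at (244,207). The tray is at (386,246) and the round cork mat at (108,230).

Things that could be taken for the yellow pot, by top-view pixel: the nested one (244,207), a large loose one (183,115) and another large loose one (345,140). I choose the nested one, as it is the smallest. For the mat, the round cork at (108,230) fits, while the cork block at (380,352) and the white ring at (186,341) do not.

```bash
cat > h.py <<'E'
from station import *
import cv2,numpy as np
from scipy.spatial.transform import Rotation as Ro
def ray(c,uv):
    """origin and direction (world) of pixel uv; c has K,R,t"""
    K,R,t=c['intrinsics'],c['R'],c['t']
    return -R.T@t, R.T@np.linalg.solve(K,np.r_[uv,1.])
def onplane(c,uv,z):
    o,d=ray(c,uv); return o+d*(z-o[2])/d[2]
def wcal(o):
    c=calibration('wrist');M=c['mount'];w,x,y,z=o['tool_rot']
    T=np.eye(4);T[:3,:3]=Ro.from_quat([x,y,z,w]).as_matrix();T[:3,3]=o['eef_pos']
    W=T@M;R=W[:3,:3].T
    return dict(intrinsics=c['intrinsics'],R=R,t=-R@W[:3,3])
def two(c1,a,c2,b):
    o1,d1=ray(c1,a);o2,d2=ray(c2,b)
    s=np.linalg.lstsq(np.c_[d1,-d2],o2-o1,rcond=None)[0]
    p,q=o1+s[0]*d1,o2+s[1]*d2
    return (p+q)/2,np.linalg.norm(p-q)
def blobs(m,box,amin=30):
    x0,y0,x1,y1=box;k=np.zeros(m.shape,np.uint8);k[y0:y1,x0:x1]=m[y0:y1,x0:x1]
    cs=[c for c in cv2.findContours(k,cv2.RETR_EXTERNAL,cv2.CHAIN_APPROX_NONE)[0] if cv2.contourArea(c)>amin]
    return sorted(cs,key=cv2.contourArea,reverse=True)
def cen(c):
    m=cv2.moments(c);return np.array([m['m10']/m['m00'],m['m01']/m['m00']])
def hsv(p):return cv2.cvtColor(p,cv2.COLOR_RGB2HSV)
E
python3 - <<'E'
from h import *
T=np.load('top0.npz');S=np.load('scene0.npz');ct,cs=calibration('top'),calibration('scene')
ht,hs=hsv(T['p']),hsv(S['p'])
white=lambda h:(h[...,1]<45)&(h[...,2]>170)
tb=dict(blue=(203,205,226,228),red=(250,222,272,243),green=(190,162,213,184))
sb=dict(blue=(245,106,270,126),red=(212,118,235,137),green=(276,122,302,143))
for k in tb:
    a=blobs(white(ht).astype(np.uint8),tb[k]);b=blobs(white(hs).astype(np.uint8),sb[k],15)
    a,b=a[0],b[0]
    print(k,cen(a),cv2.contourArea(a),cen(b),cv2.contourArea(b),'z.17:',onplane(ct,cen(a),.173).round(4),onplane(cs,cen(b),.173).round(4),'2v',two(ct,cen(a),cs,cen(b)))
def show(n,h,c,box,lo,hi,z,cam=ct):
    m=cv2.inRange(h,np.array(lo),np.array(hi));m=cv2.morphologyEx(m,cv2.MORPH_CLOSE,np.ones((5,5)))
    for q in blobs(m,box,80)[:1]:
        r=cv2.minAreaRect(q);P=np.array([onplane(cam,v,z) for v in cv2.boxPoints(r)])
        e,_=cv2.fitEllipse(q)[:2]
        print(n,cv2.contourArea(q),'ell',onplane(cam,e,z).round(4),'rect',P[:,:2].round(4).tolist(),'mid',P.mean(0).round(4),'sides',np.linalg.norm(P[1]-P[0]).round(4),np.linalg.norm(P[2]-P[1]).round(4))
show('tray',ht,0,(345,185,428,305),(0,0,30),(179,70,140),.014)
show('mat',ht,0,(75,195,142,262),(5,90,140),(25,255,255),.004)
show('yellow',ht,0,(225,185,265,224),(20,150,60),(35,255,255),.085)
for uv in[(386,246),(108,230),(108,240),(380,200)]:print(uv,ht[uv[1],uv[0]],T['d'][uv[1],uv[0]])
print('wood',ht[320,100],ht[200,100])
cv2.imwrite('pics/crop0.png',cv2.resize(T['p'][150:285,150:330,::-1],None,fx=4,fy=4,interpolation=cv2.INTER_CUBIC))
E
```

```text
blue [213.80637255 219.38602941] 136.0 [256.1120944  114.24188791] 56.5 z.17: [0.5416 0.0643 0.173 ] [0.5402 0.0681 0.173 ] 2v (array([0.54186086, 0.0651625 , 0.17596365]), np.float64(0.0024139641447687246))
red [260.75059952 231.13669065] 139.0 [222.13709677 125.69892473] 62.0 z.17: [ 0.5203 -0.0211  0.173 ] [ 0.5185 -0.0175  0.173 ] 2v (array([ 0.52045516, -0.02002459,  0.17625398]), np.float64(0.0022220290825198763))
green [200.69189907 172.24833997] 125.5 [288.46883469 131.42547425] 61.5 z.17: [0.6297 0.0897 0.173 ] [0.63   0.0925 0.173 ] 2v (array([0.63011925, 0.09066969, 0.17402549]), np.float64(0.00242580365387622))
tray 6084.5 ell [ 0.506  -0.2971  0.014 ] rect [[0.6182, -0.2318], [0.6242, -0.368], [0.4002, -0.362], [0.3955, -0.2313]] mid [ 0.5095 -0.2983  0.014 ] sides 0.1363 0.2241
mat 2952.0 ell [0.5363 0.2981 0.004 ] rect [[0.616, 0.3739], [0.6165, 0.2318], [0.4762, 0.2259], [0.4763, 0.3645]] mid [0.5462 0.299  0.004 ] sides 0.1421 0.1404
yellow 630.0 ell [0.5841 0.0087 0.085 ] rect [[0.6141, 0.0349], [0.6143, -0.0178], [0.553, -0.0176], [0.5529, 0.0345]] mid [0.5836 0.0085 0.085 ] sides 0.0527 0.0614
(386, 246) [40  9 85] 1.0657513
(108, 230) [ 13 131 167] 1.0577694
(108, 240) [ 14 132 157] 1.0489869
(380, 200) [23 12 87] 1.0876843
wood [ 15 148  98] [ 15 144 131]
```

View pics/crop0.png

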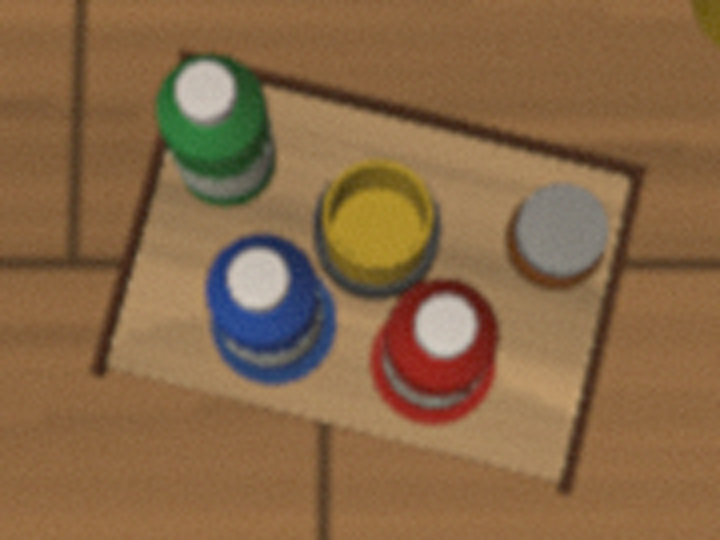

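The crop confirms it: the yellow pot sits in the dark ring at crop (377,225), with the blue and red bottles in front on their own discs. The bottles measure 88 mm apart with tops at 0.175, which matches the description. The caddy is turned about -14°. I'll turn the tool to line up with the caddy and move over red.

Emit:
drive_tool(increments=[{"claw": 0.085,"wz": 10},{"wz": 10},{"wz": 10},{"wz": 10},{"wz": 10},{"wz": 10},{"wz": 10},{"wz": 10},{},{}], newtons=30)

```text
schema error: expected keys claw, dx, dy, dz, wx, wy, wz
```

Emit:
drive_tool(increments=[{"dx": -0.0465,"dy": 0.033},{"dx": -0.0465,"dy": 0.033},{"dx": -0.0465,"dy": 0.033},{"dx": -0.0465,"dy": 0.033},{"dx": -0.0465,"dy": 0.033},{"dx": -0.0465,"dy": 0.033},{"dx": -0.0465,"dy": 0.033},{"dx": -0.0465,"dy": 0.033},{"dx": -0.0465,"dy": 0.033},{"dx": -0.0465,"dy": 0.033},{"dx": -0.0465,"dy": 0.033},{"dx": -0.0465,"dy": 0.033},{},{}])

```text
schema error: expected keys claw, dx, dy, dz, wx, wy, wz
```

Emit:
drive_tool(increments=[{"claw": 0.085,"dx": 0,"dy": 0,"dz": 0,"wx": 0,"wy": 0,"wz": 10},{"claw": 0.085,"dx": 0,"dy": 0,"dz": 0,"wx": 0,"wy": 0,"wz": 10},{"claw": 0.085,"dx": 0,"dy": 0,"dz": 0,"wx": 0,"wy": 0,"wz": 10},{"claw": 0.085,"dx": 0,"dy": 0,"dz": 0,"wx": 0,"wy": 0,"wz": 10},{"claw": 0.085,"dx": 0,"dy": 0,"dz": 0,"wx": 0,"wy": 0,"wz": 10},{"claw": 0.085,"dx": 0,"dy": 0,"dz": 0,"wx": 0,"wy": 0,"wz": 10},{"claw": 0.085,"dx": 0,"dy": 0,"dz": 0,"wx": 0,"wy": 0,"wz": 10},{"claw": 0.085,"dx": 0,"dy": 0,"dz": 0,"wx": 0,"wy": 0,"wz": 10},{"claw": 0.085,"dx": 0,"dy": 0,"dz": 0,"wx": 0,"wy": 0,"wz": 0}], newtons=30)

```text
t: 1.23
eef_pos: [0.2717, 0.6176, 0.2558]
tool_rot: [0.0, 0.786, 0.618, -0.0]
contact_force: [0.2, 0.4, -0.8]
gripper_width: 0.999
grasp_force: 0.0
```

Emit:
drive_tool(increments=[{"claw": 0.085,"dx": -0.0465,"dy": 0.033,"dz": 0,"wx": 0,"wy": 0,"wz": 0},{"claw": 0.085,"dx": -0.0465,"dy": 0.033,"dz": 0,"wx": 0,"wy": 0,"wz": 0},{"claw": 0.085,"dx": -0.0465,"dy": 0.033,"dz": 0,"wx": 0,"wy": 0,"wz": 0},{"claw": 0.085,"dx": -0.0465,"dy": 0.033,"dz": 0,"wx": 0,"wy": 0,"wz": 0},{"claw": 0.085,"dx": -0.0465,"dy": 0.033,"dz": 0,"wx": 0,"wy": 0,"wz": 0},{"claw": 0.085,"dx": -0.0465,"dy": 0.033,"dz": 0,"wx": 0,"wy": 0,"wz": 0},{"claw": 0.085,"dx": -0.0465,"dy": 0.033,"dz": 0,"wx": 0,"wy": 0,"wz": 0},{"claw": 0.085,"dx": -0.0465,"dy": 0.033,"dz": 0,"wx": 0,"wy": 0,"wz": 0},{"claw": 0.085,"dx": -0.0465,"dy": 0.033,"dz": 0,"wx": 0,"wy": 0,"wz": 0},{"claw": 0.085,"dx": -0.0465,"dy": 0.033,"dz": 0,"wx": 0,"wy": 0,"wz": 0},{"claw": 0.085,"dx": -0.0465,"dy": 0.033,"dz": 0,"wx": 0,"wy": 0,"wz": 0},{"claw": 0.085,"dx": -0.0465,"dy": 0.033,"dz": 0,"wx": 0,"wy": 0,"wz": 0},{"claw": 0.085,"dx": 0,"dy": 0,"dz": 0,"wx": 0,"wy": 0,"wz": 0},{"claw": 0.085,"dx": 0,"dy": 0,"dz": 0,"wx": 0,"wy": 0,"wz": 0}])

```text
t: 2.98
eef_pos: [0.5236, -0.0182, 0.2561]
tool_rot: [-0.0, 0.786, 0.618, -0.0]
contact_force: [0.4, 0.3, 0.4]
gripper_width: 0.994
grasp_force: 0.0
```

```bash
python3 - <<'E'
from h import *
import station
print([n for n in dir(station) if not n.startswith('_')], getattr(station,'finger_overhang',None))
o=get_obs();c=wcal(o);p,d=read_camera('wrist');cv2.imwrite('pics/w1.png',p[:,:,::-1]);np.savez('w1.npz',p=p,d=d)
h=hsv(p);m=((h[...,1]<45)&(h[...,2]>170)).astype(np.uint8)
for q in blobs(m,(0,0,512,384),300)[:5]:
    e=cv2.fitEllipse(q);print(e,cv2.contourArea(q),onplane(c,e[0],.175).round(4))
E
```

```text
['PlanningError', 'calibration', 'finger_overhang', 'get_obs', 'hand_in', 'read_camera'] 0.025
((253.61141967773438, 61.44804763793945), (47.553646087646484, 50.03065490722656), 179.13235473632812) 1866.0 [0.5421 0.0658 0.175 ]
((253.08248901367188, 210.85870361328125), (39.274845123291016, 42.146751403808594), 102.07649230957031) 1298.0 [ 0.5209 -0.0194  0.175 ]
((19.32984161376953, 68.53580474853516), (76.34644317626953, 93.00467681884766), 147.73036193847656) 1236.5 [0.4137 0.0932 0.175 ]
```

View pics/w1.png

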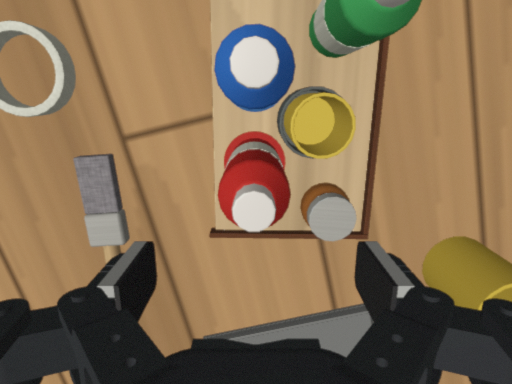

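The wrist view shows the red cap at (253,211), the blue cap at (254,61) and the nested yellow pot at (316,120). The cap positions agree with the top view to within 1 mm. I'll descend on red.

Emit:
drive_tool(increments=[{"claw": 0.085,"dx": -0.002,"dy": -0.002,"dz": 0.02,"wx": 0,"wy": 0,"wz": 0},{"claw": 0.085,"dx": 0,"dy": 0,"dz": 0.03,"wx": 0,"wy": 0,"wz": 0},{"claw": 0.085,"dx": 0,"dy": 0,"dz": 0.03,"wx": 0,"wy": 0,"wz": 0},{"claw": 0.085,"dx": 0,"dy": 0,"dz": 0.02,"wx": 0,"wy": 0,"wz": 0},{"claw": 0.085,"dx": 0,"dy": 0,"dz": 0.015,"wx": 0,"wy": 0,"wz": 0},{"claw": 0.085,"dx": 0,"dy": 0,"dz": 0.007,"wx": 0,"wy": 0,"wz": 0},{"claw": 0.085,"dx": 0,"dy": 0,"dz": 0,"wx": 0,"wy": 0,"wz": 0},{"claw": 0.05,"dx": 0,"dy": 0,"dz": 0,"wx": 0,"wy": 0,"wz": 0},{"claw": 0.045,"dx": 0,"dy": 0,"dz": 0,"wx": 0,"wy": 0,"wz": 0},{"claw": 0.045,"dx": 0,"dy": 0,"dz": 0,"wx": 0,"wy": 0,"wz": 0},{"claw": 0.045,"dx": 0,"dy": 0,"dz": 0,"wx": 0,"wy": 0,"wz": 0},{"claw": 0.045,"dx": 0,"dy": 0,"dz": 0,"wx": 0,"wy": 0,"wz": 0},{"claw": 0.045,"dx": 0,"dy": 0,"dz": 0,"wx": 0,"wy": 0,"wz": 0}], newtons=35)

```text
t: 4.65
eef_pos: [0.522, -0.0199, 0.1352]
tool_rot: [0.0, 0.787, 0.617, 0.001]
contact_force: [-1.5, 0.5, 3.9]
gripper_width: 0.623
grasp_force: 36.2
```

Emit:
drive_tool(increments=[{"claw": 0.045,"dx": 0,"dy": 0,"dz": -0.01,"wx": 0,"wy": 0,"wz": 0},{"claw": 0.045,"dx": 0,"dy": 0,"dz": -0.03,"wx": 0,"wy": 0,"wz": 0},{"claw": 0.045,"dx": 0,"dy": 0,"dz": -0.03,"wx": 0,"wy": 0,"wz": 0},{"claw": 0.045,"dx": -0.02,"dy": 0,"dz": 0,"wx": 0,"wy": 0,"wz": 0},{"claw": 0.045,"dx": -0.04,"dy": 0.001,"dz": 0,"wx": 0,"wy": 0,"wz": 0},{"claw": 0.045,"dx": -0.05,"dy": 0.002,"dz": 0,"wx": 0,"wy": 0,"wz": 0},{"claw": 0.045,"dx": -0.05,"dy": 0.002,"dz": 0,"wx": 0,"wy": 0,"wz": 0},{"claw": 0.045,"dx": -0.05,"dy": 0.002,"dz": 0,"wx": 0,"wy": 0,"wz": 0},{"claw": 0.045,"dx": -0.045,"dy": 0.001,"dz": 0,"wx": 0,"wy": 0,"wz": 0},{"claw": 0.045,"dx": -0.03,"dy": 0,"dz": 0,"wx": 0,"wy": 0,"wz": 0},{"claw": 0.045,"dx": 0,"dy": 0,"dz": 0,"wx": 0,"wy": 0,"wz": 0},{"claw": 0.045,"dx": 0,"dy": 0,"dz": 0,"wx": 0,"wy": 0,"wz": 0}])

```text
t: 6.15
eef_pos: [0.4606, -0.2983, 0.2035]
tool_rot: [-0.001, 0.787, 0.617, -0.0]
contact_force: [-0.7, 0.1, -1.7]
gripper_width: 0.616
grasp_force: 37.7
```

Emit:
drive_tool(increments=[{"claw": 0.045,"dx": 0,"dy": 0,"dz": 0.02,"wx": 0,"wy": 0,"wz": 0},{"claw": 0.045,"dx": 0,"dy": 0,"dz": 0.025,"wx": 0,"wy": 0,"wz": 0},{"claw": 0.045,"dx": 0,"dy": 0,"dz": 0.015,"wx": 0,"wy": 0,"wz": 0},{"claw": 0.045,"dx": 0,"dy": 0,"dz": 0.007,"wx": 0,"wy": 0,"wz": 0},{"claw": 0.045,"dx": 0,"dy": 0,"dz": 0.004,"wx": 0,"wy": 0,"wz": 0},{"claw": 0.045,"dx": 0,"dy": 0,"dz": 0.002,"wx": 0,"wy": 0,"wz": 0},{"claw": 0.045,"dx": 0,"dy": 0,"dz": 0.001,"wx": 0,"wy": 0,"wz": 0},{"claw": 0.045,"dx": 0,"dy": 0,"dz": 0,"wx": 0,"wy": 0,"wz": 0}])

```text
t: 7.15
eef_pos: [0.4615, -0.2987, 0.1305]
tool_rot: [0.0, 0.787, 0.617, 0.0]
contact_force: [0.2, 0.0, -1.8]
gripper_width: 0.621
grasp_force: 37.6
```

Emit:
drive_tool(increments=[{"claw": 0.045,"dx": 0,"dy": 0,"dz": 0.001,"wx": 0,"wy": 0,"wz": 0},{"claw": 0.045,"dx": 0,"dy": 0,"dz": 0.001,"wx": 0,"wy": 0,"wz": 0},{"claw": 0.06,"dx": 0,"dy": 0,"dz": 0,"wx": 0,"wy": 0,"wz": 0},{"claw": 0.07,"dx": 0,"dy": 0,"dz": 0,"wx": 0,"wy": 0,"wz": 0},{"claw": 0.085,"dx": 0,"dy": 0,"dz": 0,"wx": 0,"wy": 0,"wz": 0},{"claw": 0.085,"dx": 0,"dy": 0,"dz": 0,"wx": 0,"wy": 0,"wz": 0},{"claw": 0.085,"dx": 0,"dy": 0,"dz": 0,"wx": 0,"wy": 0,"wz": 0}])

```text
t: 8.02
eef_pos: [0.4614, -0.2986, 0.1282]
tool_rot: [-0.0, 0.787, 0.617, -0.0]
contact_force: [-0.0, -0.3, -0.3]
gripper_width: 0.993
grasp_force: 0.0
```

Emit:
drive_tool(increments=[{"claw": 0.085,"dx": 0,"dy": 0,"dz": -0.03,"wx": 0,"wy": 0,"wz": 0},{"claw": 0.085,"dx": 0,"dy": 0,"dz": -0.045,"wx": 0,"wy": 0,"wz": 0},{"claw": 0.085,"dx": 0,"dy": 0,"dz": -0.045,"wx": 0,"wy": 0,"wz": 0},{"claw": 0.085,"dx": 0.0465,"dy": -0.001,"dz": 0,"wx": 0,"wy": 0,"wz": 0},{"claw": 0.085,"dx": 0.0465,"dy": -0.001,"dz": 0,"wx": 0,"wy": 0,"wz": 0},{"claw": 0.085,"dx": 0.0465,"dy": -0.001,"dz": 0,"wx": 0,"wy": 0,"wz": 0},{"claw": 0.085,"dx": 0.0465,"dy": -0.001,"dz": 0,"wx": 0,"wy": 0,"wz": 0},{"claw": 0.085,"dx": 0.0465,"dy": -0.002,"dz": 0,"wx": 0,"wy": 0,"wz": 0},{"claw": 0.085,"dx": 0.0465,"dy": -0.002,"dz": 0,"wx": 0,"wy": 0,"wz": 0},{"claw": 0.085,"dx": 0.0465,"dy": -0.001,"dz": 0,"wx": 0,"wy": 0,"wz": 0},{"claw": 0.085,"dx": 0.0465,"dy": -0.001,"dz": 0,"wx": 0,"wy": 0,"wz": 0},{"claw": 0.085,"dx": 0,"dy": 0,"dz": 0,"wx": 0,"wy": 0,"wz": 0},{"claw": 0.085,"dx": 0,"dy": 0,"dz": 0,"wx": 0,"wy": 0,"wz": 0}])

```text
t: 9.65
eef_pos: [0.54, 0.0643, 0.2482]
tool_rot: [0.0, 0.787, 0.617, -0.0]
contact_force: [-0.2, -0.2, -0.1]
gripper_width: 0.996
grasp_force: 0.0
```

Emit:
drive_tool(increments=[{"claw": 0.085,"dx": 0.002,"dy": 0.002,"dz": 0.02,"wx": 0,"wy": 0,"wz": 0},{"claw": 0.085,"dx": 0,"dy": 0,"dz": 0.03,"wx": 0,"wy": 0,"wz": 0},{"claw": 0.085,"dx": 0,"dy": 0,"dz": 0.03,"wx": 0,"wy": 0,"wz": 0},{"claw": 0.085,"dx": 0,"dy": 0,"dz": 0.02,"wx": 0,"wy": 0,"wz": 0},{"claw": 0.085,"dx": 0,"dy": 0,"dz": 0.01,"wx": 0,"wy": 0,"wz": 0},{"claw": 0.085,"dx": 0,"dy": 0,"dz": 0.004,"wx": 0,"wy": 0,"wz": 0},{"claw": 0.085,"dx": 0,"dy": 0,"dz": 0,"wx": 0,"wy": 0,"wz": 0},{"claw": 0.05,"dx": 0,"dy": 0,"dz": 0,"wx": 0,"wy": 0,"wz": 0},{"claw": 0.045,"dx": 0,"dy": 0,"dz": 0,"wx": 0,"wy": 0,"wz": 0},{"claw": 0.045,"dx": 0,"dy": 0,"dz": 0,"wx": 0,"wy": 0,"wz": 0},{"claw": 0.045,"dx": 0,"dy": 0,"dz": 0,"wx": 0,"wy": 0,"wz": 0},{"claw": 0.045,"dx": 0,"dy": 0,"dz": 0,"wx": 0,"wy": 0,"wz": 0},{"claw": 0.045,"dx": 0,"dy": 0,"dz": 0,"wx": 0,"wy": 0,"wz": 0}])

```text
t: 11.28
eef_pos: [0.5432, 0.0667, 0.1351]
tool_rot: [0.0, 0.787, 0.617, 0.001]
contact_force: [-1.3, -0.8, 6.1]
gripper_width: 0.615
grasp_force: 36.4
```

Emit:
drive_tool(increments=[{"claw": 0.045,"dx": 0,"dy": 0,"dz": -0.02,"wx": 0,"wy": 0,"wz": 0},{"claw": 0.045,"dx": 0,"dy": 0,"dz": -0.03,"wx": 0,"wy": 0,"wz": 0},{"claw": 0.045,"dx": 0,"dy": 0,"dz": -0.03,"wx": 0,"wy": 0,"wz": 0},{"claw": 0.045,"dx": -0.03,"dy": 0,"dz": 0,"wx": 0,"wy": 0,"wz": 0},{"claw": 0.045,"dx": -0.05,"dy": 0,"dz": 0,"wx": 0,"wy": 0,"wz": 0},{"claw": 0.045,"dx": -0.05,"dy": 0,"dz": 0,"wx": 0,"wy": 0,"wz": 0},{"claw": 0.045,"dx": -0.05,"dy": 0.005,"dz": 0,"wx": 0,"wy": 0,"wz": 0},{"claw": 0.045,"dx": -0.045,"dy": 0.022,"dz": 0,"wx": 0,"wy": 0,"wz": 0},{"claw": 0.045,"dx": -0.045,"dy": 0.03,"dz": 0,"wx": 0,"wy": 0,"wz": 0},{"claw": 0.045,"dx": -0.045,"dy": 0.03,"dz": 0,"wx": 0,"wy": 0,"wz": 0},{"claw": 0.045,"dx": -0.036,"dy": 0.02,"dz": 0,"wx": 0,"wy": 0,"wz": 0},{"claw": 0.045,"dx": 0,"dy": 0,"dz": 0,"wx": 0,"wy": 0,"wz": 0},{"claw": 0.045,"dx": 0,"dy": 0,"dz": 0,"wx": 0,"wy": 0,"wz": 0}])

```text
t: 12.9
eef_pos: [0.5627, -0.299, 0.2137]
tool_rot: [-0.001, 0.787, 0.617, -0.0]
contact_force: [0.1, -0.7, -1.7]
gripper_width: 0.62
grasp_force: 37.7
```

Lowering by 0.085, to 0.1287.

Emit:
drive_tool(increments=[{"claw": 0.045,"dx": 0,"dy": 0,"dz": 0.02,"wx": 0,"wy": 0,"wz": 0},{"claw": 0.045,"dx": 0,"dy": 0,"dz": 0.03,"wx": 0,"wy": 0,"wz": 0},{"claw": 0.045,"dx": 0,"dy": 0,"dz": 0.02,"wx": 0,"wy": 0,"wz": 0},{"claw": 0.045,"dx": 0,"dy": 0,"dz": 0.008,"wx": 0,"wy": 0,"wz": 0},{"claw": 0.045,"dx": 0,"dy": 0,"dz": 0.004,"wx": 0,"wy": 0,"wz": 0},{"claw": 0.045,"dx": 0,"dy": 0,"dz": 0.002,"wx": 0,"wy": 0,"wz": 0},{"claw": 0.045,"dx": 0,"dy": 0,"dz": 0.001,"wx": 0,"wy": 0,"wz": 0},{"claw": 0.045,"dx": 0,"dy": 0,"dz": 0,"wx": 0,"wy": 0,"wz": 0},{"claw": 0.06,"dx": 0,"dy": 0,"dz": 0,"wx": 0,"wy": 0,"wz": 0},{"claw": 0.07,"dx": 0,"dy": 0,"dz": 0,"wx": 0,"wy": 0,"wz": 0},{"claw": 0.08,"dx": 0,"dy": 0,"dz": 0,"wx": 0,"wy": 0,"wz": 0},{"claw": 0.08,"dx": 0,"dy": 0,"dz": 0,"wx": 0,"wy": 0,"wz": 0}])

```text
t: 14.4
eef_pos: [0.563, -0.2998, 0.1294]
tool_rot: [0.0, 0.787, 0.617, 0.0]
contact_force: [-0.3, -0.6, 0.3]
gripper_width: 0.936
grasp_force: 0.0
```

Emit:
drive_tool(increments=[{"claw": 0.085,"dx": 0,"dy": 0,"dz": -0.02,"wx": 0,"wy": 0,"wz": 0},{"claw": 0.085,"dx": 0,"dy": 0,"dz": -0.05,"wx": 0,"wy": 0,"wz": 0},{"claw": 0.085,"dx": 0,"dy": 0,"dz": -0.05,"wx": 0,"wy": 0,"wz": 0},{"claw": 0.085,"dx": 0,"dy": 0,"dz": -0.02,"wx": 0,"wy": 0,"wz": 0},{"claw": 0.085,"dx": 0,"dy": 0,"dz": 0,"wx": 0,"wy": 0,"wz": 0}])

```text
t: 15.02
eef_pos: [0.5636, -0.3003, 0.2713]
tool_rot: [0.001, 0.787, 0.617, 0.001]
contact_force: [-0.4, 0.1, -0.6]
gripper_width: 0.998
grasp_force: 0.0
```

```bash
python3 - <<'E'
from h import *
print(get_obs()['eef_pos'])
p,d=read_camera('top');cv2.imwrite('pics/top1.png',p[:,:,::-1])
ct=calibration('top');h=hsv(p)
B=(180,150,310,275)
red=cv2.inRange(h,(0,140,60),(8,255,255))|cv2.inRange(h,(172,140,60),(179,255,255))
blue=cv2.inRange(h,(105,120,50),(125,255,255));yel=cv2.inRange(h,(20,150,50),(35,255,255))
for n,m,z in(('red',red,.010),('blue',blue,.010),('yel',yel,.085)):
    for q in blobs(m,B,200)[:1]:
        e=cv2.fitEllipse(cv2.convexHull(q));P=onplane(ct,e[0],z);s=e[1][1]*(ct['R']@P+ct['t'])[2]/493.4
        print(n,e,P.round(4),'major mm',round(s*1e3,1))
# mat by circle, brighter than the wood: saturation/value
g=cv2.medianBlur(p[...,0],5)[190:272,70:146]
for k in cv2.HoughCircles(g,cv2.HOUGH_GRADIENT,1,40,param1=80,param2=12,minRadius=22,maxRadius=30)[0][:2]:
    print('mat',k,onplane(ct,k[:2]+[70,190],.004).round(4),k[2]*1.03/493.4)
E
```

```text
[ 0.56361568 -0.30027099  0.27132069]
red ((257.8729553222656, 240.03115844726562), (31.095230102539062, 31.194355010986328), 21.441442489624023) [ 0.5202 -0.022   0.01  ] major mm 66.8
blue ((218.11705017089844, 229.9995880126953), (28.53891372680664, 29.15448760986328), 70.1642837524414) [0.5417 0.0632 0.01  ] major mm 62.5
yel ((243.81484985351562, 204.7337646484375), (27.323673248291016, 31.175865173339844), 6.490231513977051) [0.5839 0.0089 0.085 ] major mm 62.8Traceback (most recent call last):
  File "<stdin>", line 14, in <module>
TypeError: 'NoneType' object is not subscriptable
```

View pics/top1.png

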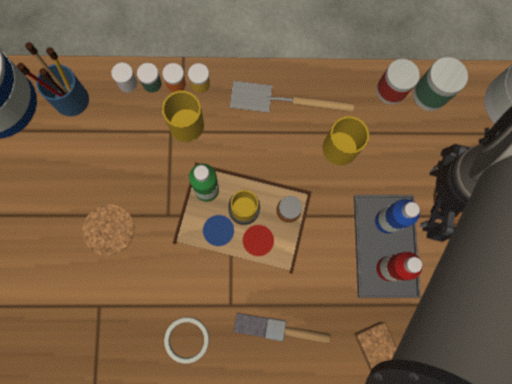

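The top view shows both bottles standing in the tray, blue cap at (408,208) and red cap at (413,265), and both discs bare at (218,230) and (258,240). Next I'll go over the pot.

Emit:
drive_tool(increments=[{"claw": 0.085,"dx": 0.044,"dy": -0.008,"dz": 0,"wx": 0,"wy": 0,"wz": 0},{"claw": 0.085,"dx": 0.044,"dy": -0.008,"dz": 0,"wx": 0,"wy": 0,"wz": 0},{"claw": 0.085,"dx": 0.044,"dy": -0.008,"dz": 0,"wx": 0,"wy": 0,"wz": 0},{"claw": 0.085,"dx": 0.044,"dy": -0.008,"dz": 0,"wx": 0,"wy": 0,"wz": 0},{"claw": 0.085,"dx": 0.044,"dy": -0.008,"dz": 0,"wx": 0,"wy": 0,"wz": 0},{"claw": 0.085,"dx": 0.044,"dy": -0.008,"dz": 0,"wx": 0,"wy": 0,"wz": 0},{"claw": 0.085,"dx": 0.042,"dy": -0.007,"dz": 0,"wx": 0,"wy": 0,"wz": 0},{"claw": 0.085,"dx": 0,"dy": 0,"dz": 0,"wx": 0,"wy": 0,"wz": 0},{"claw": 0.085,"dx": 0,"dy": 0,"dz": 0,"wx": 0,"wy": 0,"wz": 0}])

```text
t: 16.2
eef_pos: [0.5815, 0.0099, 0.2679]
tool_rot: [-0.0, 0.787, 0.617, -0.001]
contact_force: [0.7, -0.4, 1.0]
gripper_width: 0.993
grasp_force: 0.0
```

```bash
python3 - <<'E'
from h import *
o=get_obs();print(o['eef_pos'])
p,d=read_camera('wrist');cv2.imwrite('pics/w2.png',p[:,:,::-1]);np.savez('w2.npz',p=p,d=d)
c=wcal(o);h=hsv(p)
B=(120,0,400,300)
red=cv2.inRange(h,(0,140,60),(8,255,255))|cv2.inRange(h,(172,140,60),(179,255,255))
blue=cv2.inRange(h,(105,120,50),(125,255,255));yel=cv2.inRange(h,(20,150,50),(35,255,255))
for n,m,z in(('red',red,.010),('blue',blue,.010),('yel',yel,.085)):
    for q in blobs(m,B,300)[:2]:
        e=cv2.fitEllipse(cv2.convexHull(q));P=onplane(c,e[0],z);s=e[1][1]*(c['R']@P+c['t'])[2]/335.9
        print(n,e,P.round(4),'major mm',round(s*1e3,1))
E
```

```text
[0.58153734 0.00994071 0.26792708]
red ((211.84417724609375, 193.6135711669922), (54.764163970947266, 57.90072250366211), 112.91658782958984) [ 0.5204 -0.0194  0.01  ] major mm 67.6
blue ((209.59036254882812, 116.60088348388672), (59.19500732421875, 61.439109802246094), 150.58181762695312) [0.5419 0.0659 0.01  ] major mm 67.4
yel ((263.13818359375, 165.91546630859375), (59.47517776489258, 66.0095443725586), 172.52597045898438) [0.5884 0.0139 0.085 ] major mm 60.2
yel ((395.03509521484375, 10.501127243041992), (20.45718765258789, 39.85588455200195), 139.34645080566406) [0.7216 0.1132 0.085 ] major mm 32.2
```

View pics/w2.png

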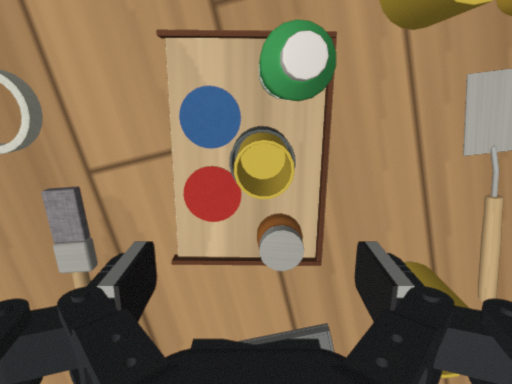

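The wrist view shows the blue disc at (210,117) and the red disc at (212,194), both under the spots where the bottles stood. The yellow rim is centred at about (264,168). Allowing for the visible outer wall, both views put the pot at (0.588, 0.0115). I'll turn 45° so the camera side stays away from the green bottle, then descend.

Emit:
drive_tool(increments=[{"claw": 0.085,"dx": 0.003,"dy": 0.006,"dz": 0.02,"wx": 0,"wy": 0,"wz": 0},{"claw": 0.085,"dx": 0,"dy": 0,"dz": 0,"wx": 0,"wy": 0,"wz": -9},{"claw": 0.085,"dx": 0,"dy": 0,"dz": 0,"wx": 0,"wy": 0,"wz": -9},{"claw": 0.085,"dx": 0,"dy": 0,"dz": 0,"wx": 0,"wy": 0,"wz": -9},{"claw": 0.085,"dx": 0,"dy": 0,"dz": 0,"wx": 0,"wy": 0,"wz": -9},{"claw": 0.085,"dx": 0,"dy": 0,"dz": 0,"wx": 0,"wy": 0,"wz": -9},{"claw": 0.085,"dx": 0,"dy": 0,"dz": 0.04,"wx": 0,"wy": 0,"wz": 0},{"claw": 0.085,"dx": 0,"dy": 0,"dz": 0.03,"wx": 0,"wy": 0,"wz": 0},{"claw": 0.085,"dx": 0,"dy": 0,"dz": 0,"wx": 0,"wy": 0,"wz": 0},{"claw": 0.085,"dx": 0,"dy": 0,"dz": 0,"wx": 0,"wy": 0,"wz": 0}])

```text
t: 17.5
eef_pos: [0.5895, 0.0112, 0.1796]
tool_rot: [0.0, 0.491, 0.871, 0.0]
contact_force: [0.1, -0.6, 0.9]
gripper_width: 0.993
grasp_force: 0.0
```

```bash
python3 - <<'E'
from h import *
o=get_obs();print(o['eef_pos'])
p,d=read_camera('wrist');cv2.imwrite('pics/w3.png',p[:,:,::-1]);np.savez('w3.npz',p=p,d=d)
c=wcal(o)
yel=cv2.inRange(hsv(p),(20,120,40),(35,255,255))
v,u=np.nonzero((yel>0)&(d>0));D=d[v,u]
X=(np.linalg.solve(c['intrinsics'],np.c_[u,v,np.ones(len(u))].T)*D-c['t'][:,None]);X=(c['R'].T@X).T
k=(abs(X[:,2]-.084)<.004)&(np.hypot(X[:,0]-.588,X[:,1]-.0115)<.04)
q,r=cv2.minEnclosingCircle(X[k,:2].astype(np.float32)*1000);print(k.sum(),q,r,X[k].mean(0))
E
```

```text
[0.58947179 0.01122244 0.17963736]
1355 (588.230224609375, 10.141764640808105) 28.066179275512695 [0.58828553 0.00987538 0.08440452]
```

View pics/w3.png

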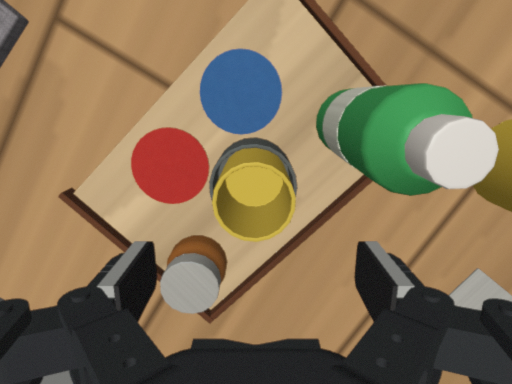

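The rim fit gives a radius of 28.07 mm against 28 expected, with the centre at (0.5882, 0.0101). The green bottle at (410,140) stays clear of the fingers. Now to descend and grip lightly.

Emit:
drive_tool(increments=[{"claw": 0.085,"dx": 0,"dy": -0.0015,"dz": 0.03,"wx": 0,"wy": 0,"wz": 0},{"claw": 0.085,"dx": 0,"dy": 0,"dz": 0.03,"wx": 0,"wy": 0,"wz": 0},{"claw": 0.085,"dx": 0,"dy": 0,"dz": 0.02,"wx": 0,"wy": 0,"wz": 0},{"claw": 0.085,"dx": 0,"dy": 0,"dz": 0.012,"wx": 0,"wy": 0,"wz": 0},{"claw": 0.085,"dx": 0,"dy": 0,"dz": 0.005,"wx": 0,"wy": 0,"wz": 0},{"claw": 0.085,"dx": 0,"dy": 0,"dz": 0,"wx": 0,"wy": 0,"wz": 0},{"claw": 0.07,"dx": 0,"dy": 0,"dz": 0,"wx": 0,"wy": 0,"wz": 0},{"claw": 0.06,"dx": 0,"dy": 0,"dz": 0,"wx": 0,"wy": 0,"wz": 0},{"claw": 0.05,"dx": 0,"dy": 0,"dz": 0,"wx": 0,"wy": 0,"wz": 0},{"claw": 0.05,"dx": 0,"dy": 0,"dz": 0,"wx": 0,"wy": 0,"wz": 0},{"claw": 0.05,"dx": 0,"dy": 0,"dz": 0,"wx": 0,"wy": 0,"wz": 0},{"claw": 0.05,"dx": 0,"dy": 0,"dz": 0,"wx": 0,"wy": 0,"wz": 0}], newtons=22)

```text
t: 19.05
eef_pos: [0.5881, 0.0112, 0.0829]
tool_rot: [0.0, 0.491, 0.871, 0.0]
contact_force: [0.0, -0.3, 5.4]
gripper_width: 0.639
grasp_force: 22.8
```

Emit:
drive_tool(increments=[{"claw": 0.05,"dx": 0,"dy": 0,"dz": -0.006,"wx": 0,"wy": 0,"wz": 0},{"claw": 0.05,"dx": 0,"dy": 0,"dz": -0.01,"wx": 0,"wy": 0,"wz": 0},{"claw": 0.05,"dx": 0,"dy": 0,"dz": -0.015,"wx": 0,"wy": 0,"wz": 0},{"claw": 0.05,"dx": 0,"dy": 0,"dz": -0.02,"wx": 0,"wy": 0,"wz": 0},{"claw": 0.05,"dx": 0,"dy": 0,"dz": -0.03,"wx": 0,"wy": 0,"wz": 0},{"claw": 0.05,"dx": 0,"dy": 0,"dz": -0.04,"wx": 0,"wy": 0,"wz": 0},{"claw": 0.05,"dx": 0,"dy": 0,"dz": -0.04,"wx": 0,"wy": 0,"wz": 0},{"claw": 0.05,"dx": 0,"dy": 0,"dz": -0.02,"wx": 0,"wy": 0,"wz": 0},{"claw": 0.05,"dx": 0.0445,"dy": 0.013,"dz": 0,"wx": 0,"wy": 0,"wz": 0},{"claw": 0.05,"dx": 0.0445,"dy": 0.013,"dz": 0,"wx": 0,"wy": 0,"wz": 0},{"claw": 0.05,"dx": 0.0445,"dy": 0.013,"dz": 0,"wx": 0,"wy": 0,"wz": 0},{"claw": 0.05,"dx": 0.0445,"dy": 0.013,"dz": 0,"wx": 0,"wy": 0,"wz": 0},{"claw": 0.05,"dx": 0,"dy": 0,"dz": 0,"wx": 0,"wy": 0,"wz": 0},{"claw": 0.05,"dx": 0,"dy": 0,"dz": 0,"wx": 0,"wy": 0,"wz": 0}])

```text
t: 20.8
eef_pos: [0.54, 0.1897, 0.264]
tool_rot: [0.0, 0.491, 0.871, 0.0]
contact_force: [0.2, -0.6, -1.3]
gripper_width: 0.644
grasp_force: 23.7
```

```bash
python3 - <<'E'
from h import *
o=get_obs();print(o['eef_pos'])
p,d=read_camera('wrist');cv2.imwrite('pics/w4.png',p[:,:,::-1]);np.savez('w4.npz',p=p,d=d)
q,_=read_camera('top');np.savez('top2.npz',p=q)
cv2.imwrite('pics/top2c.png',cv2.resize(q[150:285,60:330,::-1],None,fx=2.9,fy=2.9,interpolation=cv2.INTER_CUBIC))
E
```

```text
[0.53996204 0.18971529 0.26396279]
```

View pics/w4.png

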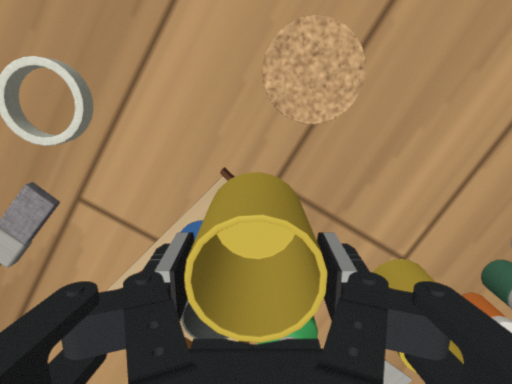

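View pics/top2c.png

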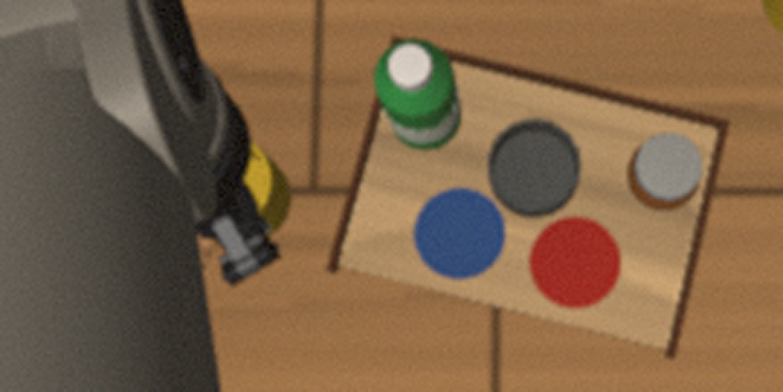

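The yellow pot is in the grip, at wrist (257,260). The steel pot stayed where it was, at crop (534,167). The mat is at about (314,69) in the wrist view.

```bash
python3 - <<'E'
from h import *
D=np.load('w4.npz');p=D['p'];o=get_obs();c=wcal(o);print(o['eef_pos'])
g=p[...,1].astype(np.float32);s=np.sqrt(np.maximum(cv2.blur(g*g,(5,5))-cv2.blur(g,(5,5))**2,0))
m=cv2.morphologyEx((s>6).astype(np.uint8),cv2.MORPH_CLOSE,np.ones((9,9)));m=cv2.morphologyEx(m,cv2.MORPH_OPEN,np.ones((21,21)))
for q in blobs(m,(235,0,395,150),1500):
    e=cv2.fitEllipse(cv2.convexHull(q));P=onplane(c,e[0],.004);print(e,P.round(4),[round(a*(c['R']@P+c['t'])[2]/335.9,4) for a in e[1]])
print('by eye',onplane(c,(314.3,69),.004).round(4),'top',onplane(calibration('top'),(108,230),.004).round(4))
E
```

```text
[0.54028402 0.18872495 0.26377073]
((313.4176330566406, 70.01123809814453), (104.87488555908203, 109.5155029296875), 5.785227298736572) [0.5438 0.3012 0.004 ] [np.float64(0.1114), np.float64(0.1164)]
by eye [0.544  0.3025 0.004 ] top [0.5421 0.2989 0.004 ]
```

Emit:
drive_tool(increments=[{"claw": 0.05,"dx": 0.03,"dy": 0.02,"dz": 0,"wx": 0,"wy": 0,"wz": 0},{"claw": 0.05,"dx": 0.04,"dy": 0.025,"dz": 0,"wx": 0,"wy": 0,"wz": 0},{"claw": 0.05,"dx": 0.0245,"dy": 0.015,"dz": 0.02,"wx": 0,"wy": 0,"wz": 0},{"claw": 0.05,"dx": 0,"dy": 0,"dz": 0.04,"wx": 0,"wy": 0,"wz": 0},{"claw": 0.05,"dx": 0,"dy": 0,"dz": 0.05,"wx": 0,"wy": 0,"wz": 0},{"claw": 0.05,"dx": 0,"dy": 0,"dz": 0.04,"wx": 0,"wy": 0,"wz": 0},{"claw": 0.05,"dx": 0,"dy": 0,"dz": 0.02,"wx": 0,"wy": 0,"wz": 0},{"claw": 0.05,"dx": 0,"dy": 0,"dz": 0.01,"wx": 0,"wy": 0,"wz": 0},{"claw": 0.05,"dx": 0,"dy": 0,"dz": 0.005,"wx": 0,"wy": 0,"wz": 0},{"claw": 0.05,"dx": 0,"dy": 0,"dz": 0.002,"wx": 0,"wy": 0,"wz": 0},{"claw": 0.05,"dx": 0,"dy": 0,"dz": 0,"wx": 0,"wy": 0,"wz": 0},{"claw": 0.05,"dx": 0,"dy": 0,"dz": 0,"wx": 0,"wy": 0,"wz": 0}])

```text
t: 22.4
eef_pos: [0.5425, 0.3025, 0.077]
tool_rot: [0.0, 0.491, 0.871, 0.001]
contact_force: [-0.8, -0.1, -1.4]
gripper_width: 0.646
grasp_force: 23.7
```

Emit:
drive_tool(increments=[{"claw": 0.05,"dx": 0,"dy": 0,"dz": 0.001,"wx": 0,"wy": 0,"wz": 0},{"claw": 0.05,"dx": 0,"dy": 0,"dz": 0.001,"wx": 0,"wy": 0,"wz": 0},{"claw": 0.05,"dx": 0,"dy": 0,"dz": 0.001,"wx": 0,"wy": 0,"wz": 0},{"claw": 0.05,"dx": 0,"dy": 0,"dz": 0,"wx": 0,"wy": 0,"wz": 0},{"claw": 0.06,"dx": 0,"dy": 0,"dz": 0,"wx": 0,"wy": 0,"wz": 0},{"claw": 0.07,"dx": 0,"dy": 0,"dz": 0,"wx": 0,"wy": 0,"wz": 0},{"claw": 0.085,"dx": 0,"dy": 0,"dz": 0,"wx": 0,"wy": 0,"wz": 0},{"claw": 0.085,"dx": 0,"dy": 0,"dz": 0,"wx": 0,"wy": 0,"wz": 0},{"claw": 0.085,"dx": 0,"dy": 0,"dz": 0,"wx": 0,"wy": 0,"wz": 0}])

```text
t: 23.52
eef_pos: [0.5422, 0.3022, 0.0732]
tool_rot: [-0.0, 0.491, 0.871, -0.0]
contact_force: [-0.1, 0.2, 0.4]
gripper_width: 0.991
grasp_force: 0.0
```

Emit:
drive_tool(increments=[{"claw": 0.085,"dx": 0,"dy": 0,"dz": -0.02,"wx": 0,"wy": 0,"wz": 0},{"claw": 0.085,"dx": 0,"dy": 0,"dz": -0.04,"wx": 0,"wy": 0,"wz": 0},{"claw": 0.085,"dx": 0,"dy": 0,"dz": -0.05,"wx": 0,"wy": 0,"wz": 0},{"claw": 0.085,"dx": 0,"dy": 0,"dz": -0.05,"wx": 0,"wy": 0,"wz": 0},{"claw": 0.085,"dx": 0,"dy": 0,"dz": -0.03,"wx": 0,"wy": 0,"wz": 0},{"claw": 0.085,"dx": 0,"dy": 0,"dz": 0,"wx": 0,"wy": 0,"wz": 9},{"claw": 0.085,"dx": 0,"dy": 0,"dz": 0,"wx": 0,"wy": 0,"wz": 9},{"claw": 0.085,"dx": 0,"dy": 0,"dz": 0,"wx": 0,"wy": 0,"wz": 9},{"claw": 0.085,"dx": 0,"dy": 0,"dz": 0,"wx": 0,"wy": 0,"wz": 9},{"claw": 0.085,"dx": 0,"dy": 0,"dz": 0,"wx": 0,"wy": 0,"wz": 9},{"claw": 0.085,"dx": 0,"dy": 0,"dz": 0,"wx": 0,"wy": 0,"wz": 0}])

```text
t: 24.9
eef_pos: [0.5422, 0.3023, 0.2645]
tool_rot: [0.0, 0.786, 0.618, 0.001]
contact_force: [-0.1, 0.1, 0.3]
gripper_width: 0.995
grasp_force: 0.0
```

```bash
python3 - <<'E'
from h import *
o=get_obs();print(o['eef_pos'])
p,d=read_camera('wrist');cv2.imwrite('pics/w5.png',p[:,:,::-1])
c=wcal(o);yel=cv2.inRange(hsv(p),(20,120,40),(35,255,255))
v,u=np.nonzero((yel>0)&(d>0));D=d[v,u]
X=(np.linalg.solve(c['intrinsics'],np.c_[u,v,np.ones(len(u))].T)*D-c['t'][:,None]);X=(c['R'].T@X).T
k=(abs(X[:,2]-.075)<.005)&(np.hypot(X[:,0]-.543,X[:,1]-.301)<.05)
print(cv2.minEnclosingCircle(X[k,:2].astype(np.float32)*1000),X[k].mean(0))
E
```

```text
[0.54219476 0.30230131 0.26451672]
((542.5209350585938, 301.1986083984375), 28.040863037109375) [0.54251528 0.30069117 0.07538824]
```

View pics/w5.png

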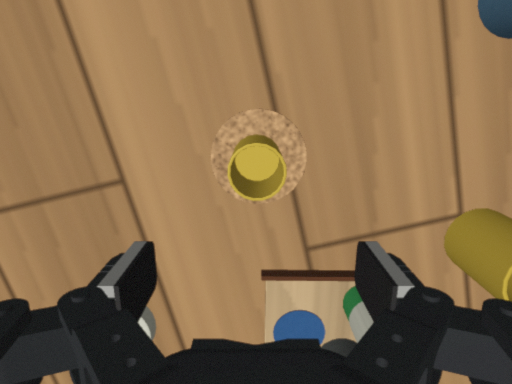

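The pot stands on the mat: rim height 0.075, centre (0.5425, 0.3012), about 1 mm off the mat's middle. Wrist pixel is (258,170). Now for the blue bottle.

Emit:
drive_tool(increments=[{"claw": 0.085,"dx": -0.0525,"dy": 0.015,"dz": 0,"wx": 0,"wy": 0,"wz": 0},{"claw": 0.085,"dx": -0.0525,"dy": 0.015,"dz": 0,"wx": 0,"wy": 0,"wz": 0},{"claw": 0.085,"dx": -0.0525,"dy": 0.015,"dz": 0,"wx": 0,"wy": 0,"wz": 0},{"claw": 0.085,"dx": -0.0525,"dy": 0.015,"dz": 0,"wx": 0,"wy": 0,"wz": 0},{"claw": 0.085,"dx": -0.0525,"dy": 0.015,"dz": 0,"wx": 0,"wy": 0,"wz": 0},{"claw": 0.085,"dx": -0.0525,"dy": 0.015,"dz": 0,"wx": 0,"wy": 0,"wz": 0},{"claw": 0.085,"dx": -0.0525,"dy": 0.015,"dz": 0,"wx": 0,"wy": 0,"wz": 0},{"claw": 0.085,"dx": -0.0525,"dy": 0.015,"dz": 0,"wx": 0,"wy": 0,"wz": 0},{"claw": 0.085,"dx": -0.0525,"dy": 0.015,"dz": 0,"wx": 0,"wy": 0,"wz": 0},{"claw": 0.085,"dx": -0.0525,"dy": 0.015,"dz": 0,"wx": 0,"wy": 0,"wz": 0},{"claw": 0.085,"dx": -0.054,"dy": 0.016,"dz": 0,"wx": 0,"wy": 0,"wz": 0},{"claw": 0.085,"dx": 0,"dy": 0,"dz": 0,"wx": 0,"wy": 0,"wz": 0},{"claw": 0.085,"dx": 0,"dy": 0,"dz": 0,"wx": 0,"wy": 0,"wz": 0}])

```text
t: 26.58
eef_pos: [0.5655, -0.2993, 0.2634]
tool_rot: [-0.0, 0.786, 0.618, 0.0]
contact_force: [-0.1, -0.3, -0.5]
gripper_width: 0.998
grasp_force: 0.0
```

```bash
python3 - <<'E'
from h import *
o=get_obs();c=wcal(o);p,d=read_camera('wrist');print(o['eef_pos'])
h=hsv(p);m=((h[...,1]<45)&(h[...,2]>170)).astype(np.uint8)
for q in blobs(m,(160,0,350,330),300)[:5]:
    e=cv2.fitEllipse(q);print(e,cv2.contourArea(q),onplane(c,e[0],.169).round(4))
E
```

```text
[ 0.56554611 -0.29931851  0.26337024]
((252.33624267578125, 204.3835906982422), (37.631385803222656, 40.151893615722656), 103.88749694824219) 1183.5 [ 0.5623 -0.3005  0.169 ]
```

Emit:
drive_tool(increments=[{"claw": 0.085,"dx": -0.002,"dy": -0.003,"dz": 0.03,"wx": 0,"wy": 0,"wz": 0},{"claw": 0.085,"dx": 0,"dy": 0,"dz": 0.03,"wx": 0,"wy": 0,"wz": 0},{"claw": 0.085,"dx": 0,"dy": 0,"dz": 0.03,"wx": 0,"wy": 0,"wz": 0},{"claw": 0.085,"dx": 0,"dy": 0,"dz": 0.025,"wx": 0,"wy": 0,"wz": 0},{"claw": 0.085,"dx": 0,"dy": 0,"dz": 0.014,"wx": 0,"wy": 0,"wz": 0},{"claw": 0.085,"dx": 0,"dy": 0,"dz": 0.005,"wx": 0,"wy": 0,"wz": 0},{"claw": 0.085,"dx": 0,"dy": 0,"dz": 0,"wx": 0,"wy": 0,"wz": 0},{"claw": 0.05,"dx": 0,"dy": 0,"dz": 0,"wx": 0,"wy": 0,"wz": 0},{"claw": 0.045,"dx": 0,"dy": 0,"dz": 0,"wx": 0,"wy": 0,"wz": 0},{"claw": 0.045,"dx": 0,"dy": 0,"dz": 0,"wx": 0,"wy": 0,"wz": 0},{"claw": 0.045,"dx": 0,"dy": 0,"dz": 0,"wx": 0,"wy": 0,"wz": 0},{"claw": 0.045,"dx": 0,"dy": 0,"dz": 0,"wx": 0,"wy": 0,"wz": 0},{"claw": 0.045,"dx": 0,"dy": 0,"dz": 0,"wx": 0,"wy": 0,"wz": 0}], newtons=35)

```text
t: 28.25
eef_pos: [0.5627, -0.3013, 0.1303]
tool_rot: [0.001, 0.787, 0.617, 0.0]
contact_force: [-0.3, 0.6, 6.4]
gripper_width: 0.616
grasp_force: 36.7
```

Emit:
drive_tool(increments=[{"claw": 0.045,"dx": 0,"dy": 0,"dz": -0.02,"wx": 0,"wy": 0,"wz": 0},{"claw": 0.045,"dx": 0,"dy": 0,"dz": -0.03,"wx": 0,"wy": 0,"wz": 0},{"claw": 0.045,"dx": 0,"dy": 0,"dz": -0.03,"wx": 0,"wy": 0,"wz": 0},{"claw": 0.045,"dx": 0.036,"dy": -0.02,"dz": 0,"wx": 0,"wy": 0,"wz": 0},{"claw": 0.045,"dx": 0.045,"dy": -0.03,"dz": 0,"wx": 0,"wy": 0,"wz": 0},{"claw": 0.045,"dx": 0.045,"dy": -0.03,"dz": 0,"wx": 0,"wy": 0,"wz": 0},{"claw": 0.045,"dx": 0.045,"dy": -0.023,"dz": 0,"wx": 0,"wy": 0,"wz": 0},{"claw": 0.045,"dx": 0.05,"dy": -0.006,"dz": 0,"wx": 0,"wy": 0,"wz": 0},{"claw": 0.045,"dx": 0.05,"dy": 0,"dz": 0,"wx": 0,"wy": 0,"wz": 0},{"claw": 0.045,"dx": 0.05,"dy": 0,"dz": 0,"wx": 0,"wy": 0,"wz": 0},{"claw": 0.045,"dx": 0.03,"dy": 0,"dz": 0,"wx": 0,"wy": 0,"wz": 0},{"claw": 0.045,"dx": 0,"dy": 0,"dz": 0,"wx": 0,"wy": 0,"wz": 0},{"claw": 0.045,"dx": 0,"dy": 0,"dz": 0,"wx": 0,"wy": 0,"wz": 0}])

```text
t: 29.88
eef_pos: [0.5397, 0.065, 0.2098]
tool_rot: [0.0, 0.787, 0.617, -0.0]
contact_force: [0.3, 0.3, -2.4]
gripper_width: 0.615
grasp_force: 37.5
```

Emit:
drive_tool(increments=[{"claw": 0.045,"dx": 0.001,"dy": 0.002,"dz": 0.02,"wx": 0,"wy": 0,"wz": 0},{"claw": 0.045,"dx": 0,"dy": 0,"dz": 0.03,"wx": 0,"wy": 0,"wz": 0},{"claw": 0.045,"dx": 0,"dy": 0,"dz": 0.012,"wx": 0,"wy": 0,"wz": 0},{"claw": 0.045,"dx": 0,"dy": 0,"dz": 0.006,"wx": 0,"wy": 0,"wz": 0},{"claw": 0.045,"dx": 0,"dy": 0,"dz": 0.003,"wx": 0,"wy": 0,"wz": 0},{"claw": 0.045,"dx": 0,"dy": 0,"dz": 0.001,"wx": 0,"wy": 0,"wz": 0},{"claw": 0.045,"dx": 0,"dy": 0,"dz": 0.001,"wx": 0,"wy": 0,"wz": 0},{"claw": 0.045,"dx": 0,"dy": 0,"dz": 0,"wx": 0,"wy": 0,"wz": 0},{"claw": 0.045,"dx": 0,"dy": 0,"dz": 0,"wx": 0,"wy": 0,"wz": 0}])

```text
t: 31.0
eef_pos: [0.5421, 0.0665, 0.1365]
tool_rot: [0.0, 0.787, 0.617, 0.0]
contact_force: [0.4, -0.3, -2.2]
gripper_width: 0.619
grasp_force: 37.5
```

Emit:
drive_tool(increments=[{"claw": 0.045,"dx": 0,"dy": 0,"dz": 0.001,"wx": 0,"wy": 0,"wz": 0},{"claw": 0.045,"dx": 0,"dy": 0,"dz": 0,"wx": 0,"wy": 0,"wz": 0},{"claw": 0.06,"dx": 0,"dy": 0,"dz": 0,"wx": 0,"wy": 0,"wz": 0},{"claw": 0.07,"dx": 0,"dy": 0,"dz": 0,"wx": 0,"wy": 0,"wz": 0},{"claw": 0.082,"dx": 0,"dy": 0,"dz": 0,"wx": 0,"wy": 0,"wz": 0},{"claw": 0.085,"dx": 0,"dy": 0,"dz": 0,"wx": 0,"wy": 0,"wz": 0},{"claw": 0.085,"dx": 0,"dy": 0,"dz": -0.03,"wx": 0,"wy": 0,"wz": 0},{"claw": 0.085,"dx": 0,"dy": 0,"dz": -0.05,"wx": 0,"wy": 0,"wz": 0},{"claw": 0.085,"dx": 0,"dy": 0,"dz": -0.05,"wx": 0,"wy": 0,"wz": 0},{"claw": 0.085,"dx": 0,"dy": 0,"dz": 0,"wx": 0,"wy": 0,"wz": 0}])

```text
t: 32.25
eef_pos: [0.5444, 0.0665, 0.2691]
tool_rot: [0.001, 0.787, 0.617, 0.004]
contact_force: [0.0, 0.5, -0.0]
gripper_width: 0.996
grasp_force: 0.0
```

Emit:
drive_tool(increments=[{"claw": 0.085,"dx": -0.0465,"dy": 0.001,"dz": 0,"wx": 0,"wy": 0,"wz": 0},{"claw": 0.085,"dx": -0.0465,"dy": 0.001,"dz": 0,"wx": 0,"wy": 0,"wz": 0},{"claw": 0.085,"dx": -0.0465,"dy": 0.001,"dz": 0,"wx": 0,"wy": 0,"wz": 0},{"claw": 0.085,"dx": -0.0465,"dy": 0.001,"dz": 0,"wx": 0,"wy": 0,"wz": 0},{"claw": 0.085,"dx": -0.0465,"dy": 0.002,"dz": 0,"wx": 0,"wy": 0,"wz": 0},{"claw": 0.085,"dx": -0.0465,"dy": 0.002,"dz": 0,"wx": 0,"wy": 0,"wz": 0},{"claw": 0.085,"dx": -0.0465,"dy": 0.001,"dz": 0,"wx": 0,"wy": 0,"wz": 0},{"claw": 0.085,"dx": -0.048,"dy": 0.001,"dz": 0,"wx": 0,"wy": 0,"wz": 0},{"claw": 0.085,"dx": 0,"dy": 0,"dz": 0,"wx": 0,"wy": 0,"wz": 0},{"claw": 0.085,"dx": 0,"dy": 0,"dz": 0,"wx": 0,"wy": 0,"wz": 0}])

```text
t: 33.5
eef_pos: [0.4626, -0.298, 0.2644]
tool_rot: [-0.001, 0.787, 0.617, -0.0]
contact_force: [0.1, -0.1, -0.3]
gripper_width: 0.996
grasp_force: 0.0
```

```bash
python3 - <<'E'
from h import *
o=get_obs();c=wcal(o);p,d=read_camera('wrist');print(o['eef_pos'])
h=hsv(p);m=((h[...,1]<45)&(h[...,2]>170)).astype(np.uint8)
for q in blobs(m,(160,100,350,330),300)[:5]:
    e=cv2.fitEllipse(q);print(e,cv2.contourArea(q),onplane(c,e[0],.169).round(4))
p,d=read_camera('top');np.savez('top3.npz',p=p);h=hsv(p);m=((h[...,1]<45)&(h[...,2]>170)).astype(np.uint8)
print('blue cap now',[ (cen(q),onplane(calibration('top'),cen(q),.173).round(4)) for q in blobs(m,(200,205,232,232))])
E
```

```text
[ 0.46264472 -0.2979879   0.26437815]
((253.84559631347656, 202.39053344726562), (37.235313415527344, 40.248653411865234), 113.18095397949219) 1168.0 [ 0.4605 -0.2983  0.169 ]
blue cap now [(array([213.33821734, 219.4004884 ]), array([0.5416, 0.0651, 0.173 ]))]
```

Emit:
drive_tool(increments=[{"claw": 0.085,"dx": -0.001,"dy": -0.002,"dz": 0.03,"wx": 0,"wy": 0,"wz": 0},{"claw": 0.085,"dx": 0,"dy": 0,"dz": 0.03,"wx": 0,"wy": 0,"wz": 0},{"claw": 0.085,"dx": 0,"dy": 0,"dz": 0.03,"wx": 0,"wy": 0,"wz": 0},{"claw": 0.085,"dx": 0,"dy": 0,"dz": 0.025,"wx": 0,"wy": 0,"wz": 0},{"claw": 0.085,"dx": 0,"dy": 0,"dz": 0.014,"wx": 0,"wy": 0,"wz": 0},{"claw": 0.085,"dx": 0,"dy": 0,"dz": 0.005,"wx": 0,"wy": 0,"wz": 0},{"claw": 0.085,"dx": 0,"dy": 0,"dz": 0,"wx": 0,"wy": 0,"wz": 0},{"claw": 0.05,"dx": 0,"dy": 0,"dz": 0,"wx": 0,"wy": 0,"wz": 0},{"claw": 0.045,"dx": 0,"dy": 0,"dz": 0,"wx": 0,"wy": 0,"wz": 0},{"claw": 0.045,"dx": 0,"dy": 0,"dz": 0,"wx": 0,"wy": 0,"wz": 0},{"claw": 0.045,"dx": 0,"dy": 0,"dz": 0,"wx": 0,"wy": 0,"wz": 0},{"claw": 0.045,"dx": 0,"dy": 0,"dz": 0,"wx": 0,"wy": 0,"wz": 0},{"claw": 0.045,"dx": 0,"dy": 0,"dz": 0,"wx": 0,"wy": 0,"wz": 0}])

```text
t: 35.22
eef_pos: [0.4612, -0.2995, 0.1323]
tool_rot: [0.001, 0.787, 0.617, 0.0]
contact_force: [-0.2, 0.4, 5.7]
gripper_width: 0.621
grasp_force: 35.9
```

Emit:
drive_tool(increments=[{"claw": 0.045,"dx": 0,"dy": 0,"dz": -0.01,"wx": 0,"wy": 0,"wz": 0},{"claw": 0.045,"dx": 0,"dy": 0,"dz": -0.03,"wx": 0,"wy": 0,"wz": 0},{"claw": 0.045,"dx": 0,"dy": 0,"dz": -0.03,"wx": 0,"wy": 0,"wz": 0},{"claw": 0.045,"dx": 0.02,"dy": 0,"dz": 0,"wx": 0,"wy": 0,"wz": 0},{"claw": 0.045,"dx": 0.04,"dy": -0.001,"dz": 0,"wx": 0,"wy": 0,"wz": 0},{"claw": 0.045,"dx": 0.05,"dy": -0.002,"dz": 0,"wx": 0,"wy": 0,"wz": 0},{"claw": 0.045,"dx": 0.05,"dy": -0.002,"dz": 0,"wx": 0,"wy": 0,"wz": 0},{"claw": 0.045,"dx": 0.05,"dy": -0.002,"dz": 0,"wx": 0,"wy": 0,"wz": 0},{"claw": 0.045,"dx": 0.045,"dy": -0.001,"dz": 0,"wx": 0,"wy": 0,"wz": 0},{"claw": 0.045,"dx": 0.03,"dy": 0,"dz": 0,"wx": 0,"wy": 0,"wz": 0},{"claw": 0.045,"dx": 0,"dy": 0,"dz": 0,"wx": 0,"wy": 0,"wz": 0},{"claw": 0.045,"dx": 0,"dy": 0,"dz": 0,"wx": 0,"wy": 0,"wz": 0}])

```text
t: 36.72
eef_pos: [0.5204, -0.0213, 0.2015]
tool_rot: [0.0, 0.787, 0.617, -0.0]
contact_force: [-0.9, -0.5, -3.0]
gripper_width: 0.618
grasp_force: 37.6
```

Emit:
drive_tool(increments=[{"claw": 0.045,"dx": 0.001,"dy": 0,"dz": 0.02,"wx": 0,"wy": 0,"wz": 0},{"claw": 0.045,"dx": 0,"dy": 0,"dz": 0.022,"wx": 0,"wy": 0,"wz": 0},{"claw": 0.045,"dx": 0,"dy": 0,"dz": 0.01,"wx": 0,"wy": 0,"wz": 0},{"claw": 0.045,"dx": 0,"dy": 0,"dz": 0.006,"wx": 0,"wy": 0,"wz": 0},{"claw": 0.045,"dx": 0,"dy": 0,"dz": 0.003,"wx": 0,"wy": 0,"wz": 0},{"claw": 0.045,"dx": 0,"dy": 0,"dz": 0.001,"wx": 0,"wy": 0,"wz": 0},{"claw": 0.045,"dx": 0,"dy": 0,"dz": 0.001,"wx": 0,"wy": 0,"wz": 0},{"claw": 0.045,"dx": 0,"dy": 0,"dz": 0,"wx": 0,"wy": 0,"wz": 0},{"claw": 0.045,"dx": 0,"dy": 0,"dz": 0,"wx": 0,"wy": 0,"wz": 0}])

```text
t: 37.85
eef_pos: [0.521, -0.0194, 0.1384]
tool_rot: [0.0, 0.787, 0.617, 0.0]
contact_force: [-0.3, -0.5, -2.0]
gripper_width: 0.618
grasp_force: 37.6
```

Emit:
drive_tool(increments=[{"claw": 0.045,"dx": 0,"dy": 0,"dz": 0.001,"wx": 0,"wy": 0,"wz": 0},{"claw": 0.045,"dx": 0,"dy": 0,"dz": 0.001,"wx": 0,"wy": 0,"wz": 0},{"claw": 0.045,"dx": 0,"dy": 0,"dz": 0,"wx": 0,"wy": 0,"wz": 0},{"claw": 0.06,"dx": 0,"dy": 0,"dz": 0,"wx": 0,"wy": 0,"wz": 0},{"claw": 0.07,"dx": 0,"dy": 0,"dz": 0,"wx": 0,"wy": 0,"wz": 0},{"claw": 0.082,"dx": 0,"dy": 0,"dz": 0,"wx": 0,"wy": 0,"wz": 0},{"claw": 0.085,"dx": 0,"dy": 0,"dz": 0,"wx": 0,"wy": 0,"wz": 0},{"claw": 0.085,"dx": 0,"dy": 0,"dz": -0.03,"wx": 0,"wy": 0,"wz": 0},{"claw": 0.085,"dx": 0,"dy": 0,"dz": -0.05,"wx": 0,"wy": 0,"wz": 0},{"claw": 0.085,"dx": 0,"dy": 0,"dz": -0.05,"wx": 0,"wy": 0,"wz": 0},{"claw": 0.085,"dx": -0.05,"dy": 0,"dz": 0,"wx": 0,"wy": 0,"wz": 0},{"claw": 0.085,"dx": -0.05,"dy": 0,"dz": 0,"wx": 0,"wy": 0,"wz": 0},{"claw": 0.085,"dx": -0.05,"dy": 0,"dz": 0,"wx": 0,"wy": 0,"wz": 0},{"claw": 0.085,"dx": -0.05,"dy": 0,"dz": 0,"wx": 0,"wy": 0,"wz": 0},{"claw": 0.085,"dx": -0.05,"dy": 0,"dz": 0,"wx": 0,"wy": 0,"wz": 0},{"claw": 0.085,"dx": 0,"dy": 0,"dz": 0,"wx": 0,"wy": 0,"wz": 0},{"claw": 0.085,"dx": 0,"dy": 0,"dz": 0,"wx": 0,"wy": 0,"wz": 0}])

```text
t: 39.98
eef_pos: [0.4615, -0.2618, 0.266]
tool_rot: [-0.0, 0.787, 0.617, 0.0]
contact_force: [0.9, 0.4, -0.6]
gripper_width: 0.994
grasp_force: 0.0
```

```bash
python3 - <<'E'
from h import *
p,d=read_camera('top');cv2.imwrite('pics/top4.png',p[:,:,::-1]);h=hsv(p);m=((h[...,1]<45)&(h[...,2]>170)).astype(np.uint8)
for b in((200,205,232,232),(245,218,275,246),(190,162,213,184)):print([(cen(q).round(1),onplane(calibration('top'),cen(q),.173).round(4)) for q in blobs(m,b)])
E
```

```text
[(array([213.3, 219.4]), array([0.5416, 0.0652, 0.173 ]))]
[(array([260.5, 231.1]), array([ 0.5203, -0.0206,  0.173 ]))]
[(array([200.7, 172.3]), array([0.6295, 0.0898, 0.173 ]))]
```

View pics/top4.png

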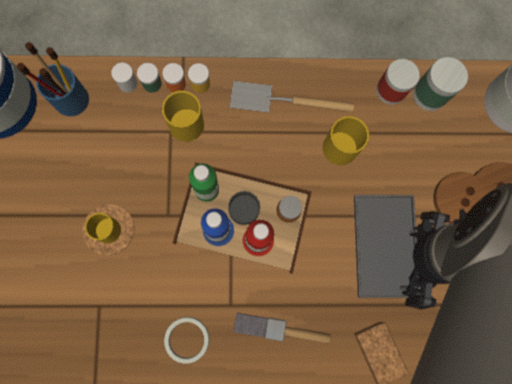

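The top view shows red (261,231) and blue (213,219) back on their discs within 1 mm of where they started. Green hasn't moved, the steel pot is still in place at (244,208), and the yellow pot is on the mat at (104,228). The arm is clear.

```bash
python3 -c "
from station import *
print(hand_in())"
```

```text
the job is handed in; nothing more can be done
None
```

The job is handed in at about 40 s of the 141 s allowed (no verdict came back); the last camera checks put the yellow pot within about 2 mm of the mat's middle, both bottles within about 1 mm of their start positions on their own discs, and the green bottle and steel pot where they began.

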